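# Vegetables into the roasting tray, timer wound to 45 minutes

## Robot

A 6-joint arm with a two-finger parallel gripper is mounted at the origin on a cart in front of the work surface, level with it; the furniture and walls round the work are solid. World frame = base frame: x ahead of the robot, y to its left, z up, the work surface at z = 0. Lengths are in m, angles in degrees, forces in N, time in s.
With the tool pointing down it reaches from about 0.4 to 0.825 m from the base axis. Payload 7 kg.
Tool frame: the origin (TCP) lies on the centre line of the jaws, within the pads' length; the fingertips stand 22 mm ahead of it and the grasp point (between the pads) lies 3 mm ahead of it (ctrl.finger_overhang is the distance from the TCP to the fingertips, in m); z points along the fingers, y is the line along which they close (so a half turn about z gives the same grasp; the last joint's range is limited). The gripper opens to 88 mm and grips with 3 to 60 N. Pads are 19 mm wide; open, the fingers measure 130 mm over their backs; the gripper's body (78 mm by 193 mm) begins 47 mm behind the grasp point.
Start: joints at [-52.191, 20.546, 0.682, 0, -70.136, -16.507], TCP at [0.245, -0.629, 0.249] pointing down, gripper open.
Joint ranges: [-176.03, 176.03], [-82.01, 121.73], [-58.28, 71.71], [-173.87, 95.51], [-174.79, -0.11], [-173.66, 173.66]. Speed limits (degrees/s): [136.94, 136.94, 172.46, 180, 180, 180].

## Interface

Orientations are given as [roll, pitch, yaw] about the fixed x, y, z axes, in that order (R = Rz(yaw) Ry(pitch) Rx(roll)).
In Python, from plant import ctrl gives the robot as it stands. The module is installed in compiled form; this text tells all that it offers.
- The arm moves only by the shell command python3 -m creep 'ROWS'. ROWS is JSON, a list of rows, each an object with "grip": the closure, from 0 (fully open) to 1 (shut); "delta_pos": the shift along the tool's x, y, z scaled (see below), a list of three; "rotation": the turn, a rotation vector about the tool's x, y, z scaled (see below), a list of three. A call has 1 to 5 rows; each row is the pose to reach, as a shift and turn from the pose commanded when the call began, along the tool's axes at that moment; what a row does not reach only later rows make up. The controller multiplies each number of a shift by 10 cm and each number of a turn by pi/2 rad. A row lasts 1/10 s, in which the tool goes at most 50 mm and 8.59 degrees, less where a joint would pass 70% of its speed; a pose out of reach is approached as far as the arm can. A call with a number of a shift or a turn outside -1 to 1 is refused whole. A call with a gripper value outside its range is refused whole. The fingers move at their own pace and stop on an object; the grip force is fixed at half the most. Time passes only in rows, so rows that repeat a pose let the fingers close. It gives the time, the measured TCP pose, the force, the opening and the grip force at its end, in the units of the state.
- ctrl.get_obs(): the state, without advancing time (a new reading comes with each control period).
- ctrl.snapshot(name): name is "scene" or "top" or "wrist"; returns a dict with "color" (384x512x3 uint8, red, green, blue), "intrinsics" (3x3 intrinsics, pixels), "R" (3x3) and "t" (3): a world point X has camera coordinates R X + t. Camera axes: x right, y down, z forward; pixel columns grow to the right and rows downward; lengths in m; the calibration is good to about 2 mm. The wrist camera is an equidistant fisheye: a pixel r from the principal point sees the ray r / f radians off the axis. A picture is of the moment at which its call begins. There is no depth.
- ctrl.close_job(): hands the job in; it is judged then, once.
The state is a dict: "clock": time; "joint_pos": joint angles; "qvel": joint speeds; "tau": joint torques, N m; "tool_pos": TCP position; "orientation": TCP orientation; "force": force on the tool from outside, world axes, zero at the start; "moment": the same for the moment, N m; "opening": finger opening in m; "gripper_force": force on a finger pad.
Only numpy, scipy, OpenCV 4.12 (cv2) and the standard library are available. Lean on these libraries where they do the work, as an engineer would, in place of code of your own. Each camera call takes 0.05 s, during which the arm holds its last target. There are 200 camera calls.

## Task

Get the roast ready: with the beech-handled scraper push all five vegetable pieces off the chopping board into the roasting tray at its right-hand end, without touching the food with your fingers, and leave the scraper standing upright on the board. Then start the timer on the worktop: wind its winged key clockwise right up to the stop at 60 minutes, so that the spring is fully tensioned, and turn it back to 45 minutes. Do not shift the lemon, the lime or the spice jar behind the board.

Things in the scene. Friction and masses are not known exactly. Their poses are not given: they have to be found in the camera images.
- board: Fixed pale wooden board on runners, 180 mm (its x) by 300 mm (its y). Origin under its centre, on the hob; x away from the robot, y to the left at yaw 0, z up. Top face 45 mm above the origin. Its -y end (y = -150 mm) overhangs the tray; pieces lie within y = -115 to +60, x = -60 to +60 mm; the scraper stands near the +y end.
- tray: Fixed shallow steel roasting tray, 200 mm (its x) by 220 mm (its y), walls 3 mm thick, rim 21 mm high, tucked 25 mm under the board's -y end. Origin under its centre; axes as the board's. Its open part runs from y = -107 to +85 mm in its frame.
- scraper: Bench scraper standing on its edge on the board: beech grip 124 mm long, 24 mm thick, with a steel shoe 130 mm long, 28 mm thick, 22 mm high below; 66 mm high in all, 0.25 kg. Origin at the centre of the underside; x along its length, y across its thickness, z up. Grip it across the wood (along y), fingertips 30 mm or more above its underside.
- piece1: a carrot chunk, a short round 30 mm across below, 27 mm across above, 16 mm thick, lying on its cut face on the board; origin at its centre (8 mm above the board's top)
- piece2: a potato dice 26 x 24 x 18 mm on the board; origin at its centre (9 mm above the board's top)
- piece3: a carrot chunk, a short round 30 mm across below, 27 mm across above, 16 mm thick, lying on its cut face on the board; origin at its centre (8 mm above the board's top)
- piece4: a carrot chunk, a short round 30 mm across below, 27 mm across above, 16 mm thick, lying on its cut face on the board; origin at its centre (8 mm above the board's top)
- piece5: a potato dice 26 x 24 x 18 mm on the board; origin at its centre (9 mm above the board's top)
- timer: Round steel kitchen timer, 90 mm across, 36 mm high, face up, held fast by a suction foot. Origin under its centre, z up. White marks every 5 minutes (22.5 degrees), long at 0, 15, 30, 45, 60. From above, 0 (a dot beside it, on the off side) lies 135 degrees anticlockwise of its x axis; the scale runs clockwise over 270 degrees: 45 minutes at -67.5, 60 at -135.
- timer_key (a joint): Angle of the winding key: 0 = run down at the 0 mark, grows clockwise seen from above, 0.0785 rad a minute; 45 minutes = 3.534, stop at 60 minutes = 4.712. The spring pulls back lightly, the movement holds the key where it is left.
- key_grip (a point): Point on the key's axis, 60 mm above the timer's underside, where to grip. The key: a steel disc 60 mm across, top at 41 mm (small hub to 49 mm), with an upright wing 46 mm long, 12 mm thick, top at 73 mm (heights above the timer's underside). x axis along the wing to the pointer end (black line on top, white tip on the disc), z up.
- lemon: Loose lemon, 71 x 53 x 51 mm, on the right of the hob; origin at its underside. Bystander.
- lime: Loose lime, 60 x 48 x 48 mm, on the right of the hob; origin at its underside. Bystander.
- spice_b: Loose spice jar, 47 mm across, 98 mm high, at the back of the hob; origin at its underside. Bystander.

How it is judged (in metres and radians):
On the way, in this order (a step that is already met when the one before it is completed fails the run):
1. all five pieces are in the tray (x of piece1 in the frame of tray between -0.097 and 0.097 m and y of piece1 in the frame of tray between -0.107 and 0.107 m and z of each of piece1, piece2, piece3, piece4, piece5 in the frame of tray below 0.03 m and x of piece2 in the frame of tray between -0.097 and 0.097 m and y of piece2 in the frame of tray between -0.107 and 0.107 m and x of piece3 in the frame of tray between -0.097 and 0.097 m and y of piece3 in the frame of tray between -0.107 and 0.107 m and x of piece4 in the frame of tray between -0.097 and 0.097 m and y of piece4 in the frame of tray between -0.107 and 0.107 m and x of piece5 in the frame of tray between -0.097 and 0.097 m and y of piece5 in the frame of tray between -0.107 and 0.107 m), for 0.2 s.
2. the key is wound up to its stop (within 0.12 rad, 1.5 minutes) (value of joint timer_key above 4.592 rad), for 0.2 s.
At the end, for the whole second after the job is handed in: All five pieces lie inside the tray's walls; the key stands at 45 minutes within 2.5 minutes (0.196 rad, half a mark's spacing); the scraper stands at rest on the board, upright within 0.15 rad, its middle over the board (all of step 1 and value of joint timer_key between 3.338 and 3.73 rad and x of scraper in the frame of board between -0.085 and 0.085 m and y of scraper in the frame of board between -0.145 and 0.145 m and z of scraper in the frame of board between 0.04 and 0.052 m and angle between scraper's own z axis and vertical below 0.15 rad and linear speed of scraper below 0.02 m/s); the robot touches nothing.
It fails at once if a finger pressed on a piece of food (over 1 N) (contact force between the fingers and piece1 above 1 N or contact force between the fingers and piece2 above 1 N or contact force between the fingers and piece3 above 1 N or contact force between the fingers and piece4 above 1 N or contact force between the fingers and piece5 above 1 N).
It fails at once if lemon, lime or spice jar shifted by more than 40 mm (distance of any of lemon, lime, spice_b from where it was at the start of the episode above 0.04 m).
It also fails if it takes over 72 s, if anything falls off the work surface, if the arm or the gripper's body presses on something with over 40 N, if the wrist force passes 120 N, or if a joint passes its speed limit or range.

## Working session

There is one attempt and no reset: what is moved stays moved. The work goes in short steps, Python scripts to look and compute and a shell command to move; the robot and the scene stay as the last step left them, time stands still between calls to the robot, and variables do not carry over. Pictures are saved under pics/ and viewed, at most 10 in all, crops included, and the job is handed in when it is done.

```bash
mkdir -p pics
python3 - <<'E'
from plant import ctrl
import cv2,pickle,numpy as np
o=ctrl.get_obs(); print(o['clock'],o['tool_pos'],o['orientation'],o['opening'],ctrl.finger_overhang)
S={}
for n in("scene","top","wrist"):
    s=ctrl.snapshot(n); S[n]=s; cv2.imwrite(f"pics/{n}0.png",s["color"][:,:,::-1])
    print(n,s["intrinsics"].tolist(),np.round(s["R"],3).tolist(),np.round(-s["R"].T@s["t"],3))
pickle.dump(S,open("s0.pkl","wb"))
E
```

```text
0.0 [ 0.24502315 -0.6284416   0.24760398] [ 1.79901823e+02 -6.80392119e-03 -1.58705741e+02] 0.08751662397842343 0.022
scene [[378.84458190720295, 0.0, 251.49001587524765], [0.0, 378.84458190720295, 192.64394160876924], [0.0, 0.0, 1.0]] [[-0.861, -0.509, -0.008], [-0.271, 0.472, -0.839], [0.431, -0.72, -0.544]] [0.021 0.856 0.743]
top [[389.74903359234816, 0.0, 249.82660320650146], [0.0, 389.74903359234816, 186.68683865440357], [0.0, 0.0, 1.0]] [[-0.001, -1.0, 0.01], [-0.989, -0.001, -0.15], [0.15, -0.01, -0.989]] [ 0.397 -0.018  1.166]
wrist [[297.3186396354542, 0.0, 251.81332926856757], [0.0, 297.3186396354542, 190.9526902210918], [0.0, 0.0, 1.0]] [[-0.363, 0.932, 0.0], [0.888, 0.345, 0.304], [0.283, 0.11, -0.953]] [ 0.169 -0.659  0.383]
```

View pics/top0.png

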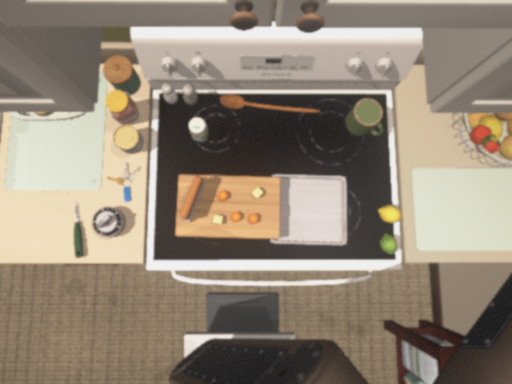

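View pics/scene0.png

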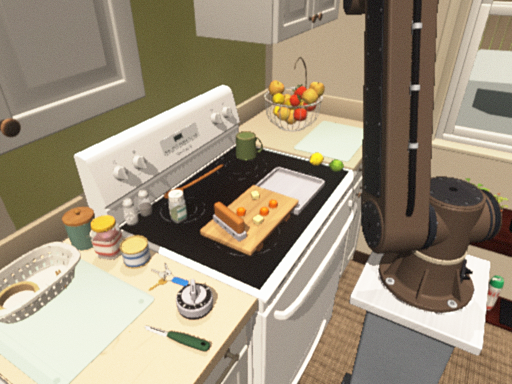

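The top view shows the board at columns 176–281, rows 175–239. The scraper is at (191,198), the tray at columns 272–347 and the timer at (109,222). The scene view shows the scraper at (230,222) and the timer at (194,298). Next I'll zoom in and measure.

```bash
cat > h.py <<'E'
import numpy as np,cv2
def cen(s): return -s["R"].T@s["t"]
def ray(s,p):
    K=s["intrinsics"]; d=np.array([(p[0]-K[0,2])/K[0,0],(p[1]-K[1,2])/K[1,1],1.])
    return s["R"].T@d
def fray(s,p):
    K=s["intrinsics"]; v=np.array([p[0]-K[0,2],p[1]-K[1,2]]); r=np.hypot(*v); th=r/K[0,0]
    return s["R"].T@np.r_[v/max(r,1e-9)*np.sin(th),np.cos(th)]
def plane(s,p,z,f=ray):
    c=cen(s); d=f(s,p); return c+d*(z-c[2])/d[2]
def tri(obs):
    A=np.zeros((3,3));b=np.zeros(3)
    for s,p,f in obs:
        d=f(s,p);d=d/np.linalg.norm(d);M=np.eye(3)-np.outer(d,d);A+=M;b+=M@cen(s)
    return np.linalg.solve(A,b)
E
python3 - <<'E'
import pickle,cv2,numpy as np
from h import *
S=pickle.load(open("s0.pkl","rb"))
t=S["top"]["color"][:,:,::-1];c=S["scene"]["color"][:,:,::-1]
up=lambda i,y,x,h,w:cv2.resize(i[y:y+h,x:x+w],(400,300),interpolation=cv2.INTER_CUBIC)
a=np.hstack([up(t,165,168,90,120),up(c,180,195,90,120)])
b=np.hstack([up(t,200,85,45,60),up(c,270,160,60,80)])
cv2.imwrite("pics/z0.png",np.vstack([a,b]))
for n in("top","scene"):
    im=np.ascontiguousarray(S[n]["color"][:,:,::-1]); h=cv2.cvtColor(im,cv2.COLOR_BGR2HSV)
    roi=np.zeros(h.shape[:2],np.uint8)
    if n=="top": roi[170:245,170:290]=255
    else: roi[180:255,195:305]=255
    for nm,lo,hi in(("carrot",(5,190,180),(14,255,255)),("potato",(22,60,150),(32,200,255))):
        m=cv2.inRange(h,lo,hi)&roi
        k,l,st,ce=cv2.connectedComponentsWithStats(m)
        for i in range(1,k):
            if st[i,4]>12: print(n,nm,st[i,4],ce[i].round(1),plane(S[n],ce[i],.055).round(3))
    for p in ([(190,200),(230,205),(250,230),(340,210),(181,180),(275,237)] if n=="top" else [(230,218),(250,240),(240,230)]): print(p,h[p[1],p[0]])
E
```

```text
top potato 67 [256.9 192.2] [ 0.55  -0.05   0.055]
top potato 67 [217.2 218.9] [0.474 0.063 0.055]
(190, 200) [ 12 147 210]
(230, 205) [ 15 113 225]
(250, 230) [ 17 111 233]
(340, 210) [ 11  18 224]
(181, 180) [ 15 113 222]
(275, 237) [ 15 106 221]
scene carrot 36 [272.5 204.8] [ 0.471 -0.026  0.055]
scene carrot 35 [263.5 212.5] [0.476 0.025 0.055]
scene carrot 38 [240.5 212.9] [0.536 0.062 0.055]
scene potato 41 [254.7 193.6] [ 0.553 -0.054  0.055]
scene potato 50 [257.4 218. ] [0.478 0.058 0.055]
(230, 218) [ 13 181 183]
(250, 240) [ 20 123 248]
(240, 230) [ 13 181 151]
```

View pics/z0.png

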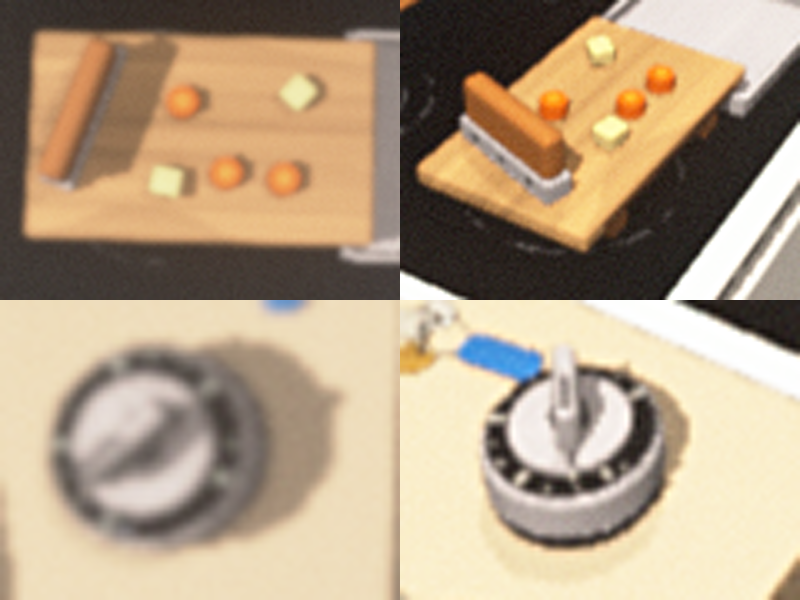

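The zoom gives these crop positions:
- **Scraper:** tilted on the board, with its top ridge from (100,42) to (55,178) in the top crop.
- **Pieces:** five, at crop (184,101), (227,172), (285,179), (299,92) and (167,181).
- **Timer:** disc centre at about (140,450), with the wing running diagonally.

Next I'll triangulate.

Run:
```python
import pickle,cv2,numpy as np
from h import *
S=pickle.load(open("s0.pkl","rb"));T,C=S["top"],S["scene"]
tb=lambda p:(p[0]*.3+168-.35,p[1]*.3+165-.35); sb=lambda p:(p[0]*.3+195-.35,p[1]*.3+180-.35)
tt=lambda p:(p[0]*.15+85-.42,p[1]*.15+200-.42); st=lambda p:(p[0]*.2+160-.4,p[1]*.2+270-.4)
D=lambda n,a,b:print(n,tri([(T,a,ray),(C,b,ray)]).round(4))
D("far+y",tb((35,32)),sb((20,168)));D("near+y",tb((25,237)),sb((185,247)));D("near-y",tb((372,243)),sb((345,68)));D("far-y",tb((373,42)),sb((195,18)))
D("p_pot1",(256.9,192.2),(254.7,193.6));D("pot2",(217.2,218.9),(257.4,218))
for a,b in(((184,101),(240.5,212.9)),((227,172),(263.5,212.5)),((285,179),(272.5,204.8))): D("car",tb(a),b)
D("timerdisc",tt((143,148)),st((168,125)))
im=np.ascontiguousarray(T["color"][:,:,::-1]);h=cv2.cvtColor(im,cv2.COLOR_BGR2HSV)
m=cv2.inRange(h,(6,130,120),(14,255,255));r=np.zeros_like(m);r[170:228,176:206]=255;m&=r
c=max(cv2.findContours(m,0,2)[0],key=cv2.contourArea);R=cv2.minAreaRect(c);B=cv2.boxPoints(R);print(R)
for z in (.10,.111):
    print(z,[plane(T,q,z)[:2].round(4).tolist() for q in B],plane(T,R[0],z)[:2].round(4))
im=np.ascontiguousarray(C["color"][:,:,::-1]);h=cv2.cvtColor(im,cv2.COLOR_BGR2HSV)
print("scene top-edge ends");D("e1",tb((100,40)),sb((72,80)));D("e2",tb((53,176)),sb((158,142)))
```

```text
far+y [0.6039 0.179  0.0419]
near+y [0.4274 0.1854 0.0332]
near-y [ 0.4214 -0.1144  0.0383]
far-y [ 0.5964 -0.1173  0.0411]
p_pot1 [ 0.5502 -0.05    0.0583]
pot2 [0.4742 0.0632 0.0593]
car [0.5443 0.0485 0.0436]
car [0.4826 0.0109 0.0439]
car [ 0.4768 -0.039   0.0452]
timerdisc [0.468  0.3844 0.0388]
((190.7413787841797, 196.89654541015625), (8.727681159973145, 43.45271301269531), 21.801406860351562)
0.1 [[0.4798, 0.1651], [0.5918, 0.1233], [0.5827, 0.1007], [0.471, 0.1428]] [0.5309 0.1331]
0.111 [[0.479, 0.1632], [0.5898, 0.1219], [0.5808, 0.0995], [0.4702, 0.1411]] [0.5295 0.1316]
scene top-edge ends
e1 [0.5869 0.1148 0.1039]
e2 [0.4742 0.1512 0.1018]
```

Estimates from this:
- **Board:** centre about (0.512, 0.033), yaw about -1.3°, top at about 0.042.
- **Scraper:** (0.53, 0.132), lying at -20°, top at about 0.108.

I'll move above the scraper and look with the wrist camera.

```bash
for i in 1 ; do
python3 -m creep '[{"grip":0,"delta_pos":[-0.25,0.29,0],"rotation":[0,0,0]},{"grip":0,"delta_pos":[-0.5,0.58,0],"rotation":[0,0,0]},{"grip":0,"delta_pos":[-0.77,0.87,0],"rotation":[0,0,0]}]'
python3 -m creep '[{"grip":0,"delta_pos":[-0.25,0.29,0],"rotation":[0,0,0]},{"grip":0,"delta_pos":[-0.5,0.58,0],"rotation":[0,0,0]},{"grip":0,"delta_pos":[-0.77,0.87,0],"rotation":[0,0,0]}]'
python3 -m creep '[{"grip":0,"delta_pos":[-0.25,0.29,0],"rotation":[0,0,0]},{"grip":0,"delta_pos":[-0.5,0.58,0],"rotation":[0,0,0]},{"grip":0,"delta_pos":[-0.77,0.87,0],"rotation":[0,0,0]}]'
python3 -m creep '[{"grip":0,"delta_pos":[-0.25,0.29,0],"rotation":[0,0,0]},{"grip":0,"delta_pos":[-0.5,0.58,0],"rotation":[0,0,0]},{"grip":0,"delta_pos":[-0.77,0.87,0],"rotation":[0,0,0]}]'
python3 -m creep '[{"grip":0,"delta_pos":[-0.25,0.29,0],"rotation":[0,0,0]},{"grip":0,"delta_pos":[-0.5,0.58,0],"rotation":[0,0,0]},{"grip":0,"delta_pos":[-0.77,0.87,0],"rotation":[0,0,0]}]'
python3 -m creep '[{"grip":0,"delta_pos":[-0.25,0.29,0],"rotation":[0,0,0]},{"grip":0,"delta_pos":[-0.5,0.58,0],"rotation":[0,0,0]},{"grip":0,"delta_pos":[-0.77,0.87,0],"rotation":[0,0,0]}]'
python3 -m creep '[{"grip":0,"delta_pos":[-0.25,0.29,0],"rotation":[0,0,0]},{"grip":0,"delta_pos":[-0.5,0.58,0],"rotation":[0,0,0]},{"grip":0,"delta_pos":[-0.77,0.84,0],"rotation":[0,0,0]}]'
python3 -m creep '[{"grip":0,"delta_pos":[0,0,0],"rotation":[0,0,-0.095]},{"grip":0,"delta_pos":[0,0,0],"rotation":[0,0,-0.19]},{"grip":0,"delta_pos":[0,0,0],"rotation":[0,0,-0.285]},{"grip":0,"delta_pos":[0,0,0],"rotation":[0,0,-0.385]},{"grip":0,"delta_pos":[0,0,0],"rotation":[0,0,-0.385]}]'
python3 -m creep '[{"grip":0,"delta_pos":[0,0,0],"rotation":[0,0,-0.095]},{"grip":0,"delta_pos":[0,0,0],"rotation":[0,0,-0.19]},{"grip":0,"delta_pos":[0,0,0],"rotation":[0,0,-0.285]},{"grip":0,"delta_pos":[0,0,0],"rotation":[0,0,-0.385]},{"grip":0,"delta_pos":[0,0,0],"rotation":[0,0,-0.385]}]'
python3 -m creep '[{"grip":0,"delta_pos":[0,0,0],"rotation":[0,0,-0.095]},{"grip":0,"delta_pos":[0,0,0],"rotation":[0,0,-0.19]},{"grip":0,"delta_pos":[0,0,0],"rotation":[0,0,-0.285]},{"grip":0,"delta_pos":[0,0,0],"rotation":[0,0,-0.385]},{"grip":0,"delta_pos":[0,0,0],"rotation":[0,0,-0.385]}]'
python3 -m creep '[{"grip":0,"delta_pos":[0,0,0],"rotation":[0,0,-0.095]},{"grip":0,"delta_pos":[0,0,0],"rotation":[0,0,-0.19]},{"grip":0,"delta_pos":[0,0,0],"rotation":[0,0,-0.285]},{"grip":0,"delta_pos":[0,0,0],"rotation":[0,0,-0.385]},{"grip":0,"delta_pos":[0,0,0],"rotation":[0,0,-0.385]}]'
done
cat > look.py <<'E'
import sys,pickle,cv2
from plant import ctrl
n,cams=sys.argv[1],sys.argv[2:]
o=ctrl.get_obs();S={c:ctrl.snapshot(c) for c in cams};S["o"]=o
pickle.dump(S,open(f"{n}.pkl","wb"))
for c in cams: cv2.imwrite(f"pics/{n}_{c}.png",S[c]["color"][:,:,::-1])
print({k:(o[k] if isinstance(o[k],float) else [round(float(x),4) for x in o[k]]) for k in("clock","joint_pos","tool_pos","orientation","force")},o["opening"],o["gripper_force"])
E
python3 look.py a1 wrist top
```

```text
clock: 0.45
tool_pos: [0.2852, -0.5186, 0.2479]
orientation: [179.9, -0.0, -158.8]
force: [0.9, -0.3, -0.0]
opening: 0.0875
gripper_force: 0.0
clock: 0.75
tool_pos: [0.3255, -0.4093, 0.2484]
orientation: [180.0, -0.0, -158.7]
force: [1.0, -0.0, -0.3]
opening: 0.0875
gripper_force: 0.0
clock: 1.05
tool_pos: [0.3656, -0.3003, 0.2485]
orientation: [180.0, 0.0, -158.7]
force: [2.3, -0.9, -0.5]
opening: 0.0877
gripper_force: 0.0
clock: 1.35
tool_pos: [0.4057, -0.1912, 0.2487]
orientation: [-180.0, 0.0, -158.7]
force: [0.6, -0.4, -0.2]
opening: 0.0877
gripper_force: 0.0
clock: 1.65
tool_pos: [0.4458, -0.0821, 0.2487]
orientation: [180.0, 0.0, -158.7]
force: [-0.1, -0.5, -0.3]
opening: 0.0879
gripper_force: 0.0
clock: 1.95
tool_pos: [0.486, 0.0269, 0.2486]
orientation: [180.0, 0.0, -158.7]
force: [0.0, -0.9, 0.7]
opening: 0.0877
gripper_force: 0.0
clock: 2.25
tool_pos: [0.5272, 0.1332, 0.2486]
orientation: [180.0, 0.0, -158.7]
force: [0.9, -0.8, -0.2]
opening: 0.0874
gripper_force: 0.0
clock: 2.75
tool_pos: [0.5271, 0.1315, 0.2483]
orientation: [180.0, -0.0, -123.9]
force: [0.0, -0.5, 0.0]
opening: 0.0878
gripper_force: 0.0
clock: 3.25
tool_pos: [0.5272, 0.1315, 0.2485]
orientation: [180.0, -0.0, -89.5]
force: [-0.6, 1.0, 0.5]
opening: 0.0881
gripper_force: 0.0
clock: 3.75
tool_pos: [0.5271, 0.1315, 0.2485]
orientation: [180.0, 0.0, -55.0]
force: [-0.4, -0.2, 0.7]
opening: 0.0879
gripper_force: 0.0
clock: 4.25
tool_pos: [0.5272, 0.1315, 0.2485]
orientation: [180.0, 0.0, -20.4]
force: [0.6, -0.6, -0.3]
opening: 0.0876
gripper_force: 0.0
{'clock': 4.25, 'joint_pos': [34.6769, 8.1593, -15.999, -0.0024, -65.8461, 34.922], 'tool_pos': [0.5272, 0.1315, 0.2485], 'orientation': [179.9976, 0.0044, -20.402], 'force': [0.6235, -0.6148, -0.2888]} 0.08757393444340845 0.0
```

View pics/a1_wrist.png

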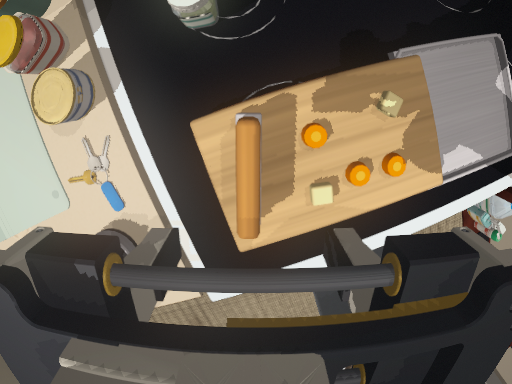

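The wrist view shows the scraper grip at (248,118)–(247,238), nearly vertical in the image, with the board spanning (192,124) to (442,185). Next I'll refine the scraper pose and height.

Run:
```python
import pickle,cv2,numpy as np
from h import *
S=pickle.load(open("a1.pkl","rb"));W=S["wrist"];T=pickle.load(open("s0.pkl","rb"))["top"]
im=np.ascontiguousarray(W["color"][:,:,::-1]);h=cv2.cvtColor(im,cv2.COLOR_BGR2HSV)
print(h[180,248],h[230,230],h[135,248],h[180,275])
m=cv2.inRange(h,(8,160,90),(16,255,255));r=np.zeros_like(m);r[110:245,228:268]=255;m&=r
m=cv2.morphologyEx(m,cv2.MORPH_OPEN,np.ones((3,3)))
c=max(cv2.findContours(m,0,2)[0],key=cv2.contourArea);print(cv2.minAreaRect(c),cv2.boundingRect(c))
for z in(.100,.108,.111): print(z,[plane(W,p,z,fray)[:2].round(4).tolist() for p in((248,119),(247.5,178),(247.5,237))])
for a,b in(((100,40),(248,120)),((53,176),(247.5,237))):
    print(tri([(T,(a[0]*.3+167.65,a[1]*.3+164.65),ray),(W,b,fray)]).round(4))
print("board",[plane(W,p,.043,fray)[:2].round(4).tolist() for p in((192,123),(240,251),(442,185),(420,56))])
k,l,st,ce=cv2.connectedComponentsWithStats(cv2.inRange(h,(8,200,150),(18,255,255)))
print([(st[i,4],plane(W,ce[i],.058,fray)[:2].round(4).tolist()) for i in range(1,k) if st[i,4]>100])
for p in((390,103),(322,195)): print(plane(W,p,.058,fray)[:2].round(4))
print("tray",[plane(W,p,.021,fray)[:2].round(4).tolist() for p in((500,36),(397,50))])
```

```text
[ 16 161 207] [ 16 114 107] [ 17 163 206] [ 17 122 153]
((247.5, 178.5), (119.0, 23.0), 90.0) (236, 119, 24, 120)
0.1 [[0.5888, 0.1121], [0.5345, 0.133], [0.4738, 0.156]]
0.108 [[0.5892, 0.1119], [0.5365, 0.1322], [0.4775, 0.1545]]
0.111 [[0.5894, 0.1118], [0.5373, 0.1319], [0.4789, 0.1539]]
[0.5875 0.1137 0.1023]
[0.4744 0.1535 0.1012]
board [[0.6047, 0.176], [0.4315, 0.1832], [0.419, -0.1109], [0.5958, -0.1189]]
[(np.int32(123), [0.4824, -0.0286]), (np.int32(102), [0.489, 0.02])]
[ 0.5522 -0.0495]
[0.4742 0.0626]
tray [[0.5994, -0.3099], [0.6104, -0.1001]]
```

The scraper centre is (0.533, 0.133) at -20.9°. Its top measured 0.102–0.111. I'll descend with the fingertips at about z 0.08 and grip.

```bash
python3 -m creep '[{"grip":0,"delta_pos":[0.05,-0.035,0.3],"rotation":[0,0,0.005]},{"grip":0,"delta_pos":[0.05,-0.035,0.6],"rotation":[0,0,0.005]},{"grip":0,"delta_pos":[0.05,-0.035,0.9],"rotation":[0,0,0.005]},{"grip":0,"delta_pos":[0.05,-0.035,0.9],"rotation":[0,0,0.005]}]'
python3 -m creep '[{"grip":0,"delta_pos":[0,0,0.2],"rotation":[0,0,0]},{"grip":0,"delta_pos":[0,0,0.4],"rotation":[0,0,0]},{"grip":0,"delta_pos":[0,0,0.57],"rotation":[0,0,0]},{"grip":0,"delta_pos":[0,0,0.57],"rotation":[0,0,0]}]'
python3 -m creep '[{"grip":1,"delta_pos":[0,0,0],"rotation":[0,0,0]},{"grip":1,"delta_pos":[0,0,0],"rotation":[0,0,0]},{"grip":1,"delta_pos":[0,0,0],"rotation":[0,0,0]},{"grip":1,"delta_pos":[0,0,0],"rotation":[0,0,0]},{"grip":1,"delta_pos":[0,0,0],"rotation":[0,0,0]}]'
python3 -m creep '[{"grip":1,"delta_pos":[0,0,0],"rotation":[0,0,0]},{"grip":1,"delta_pos":[0,0,0],"rotation":[0,0,0]},{"grip":1,"delta_pos":[0,0,0],"rotation":[0,0,0]},{"grip":1,"delta_pos":[0,0,-0.02],"rotation":[0,0,0]},{"grip":1,"delta_pos":[0,0,-0.02],"rotation":[0,0,0]}]'
```

```text
clock: 4.75
tool_pos: [0.5307, 0.1319, 0.1548]
orientation: [179.7, 0.3, -21.0]
force: [0.4, 0.7, -0.7]
opening: 0.0877
gripper_force: 0.0
clock: 5.15
tool_pos: [0.5326, 0.1328, 0.101]
orientation: [179.9, 0.1, -20.8]
force: [0.6, -0.4, 0.2]
opening: 0.0873
gripper_force: 0.0
clock: 5.65
tool_pos: [0.5333, 0.1332, 0.1021]
orientation: [-180.0, -0.0, -20.6]
force: [1.0, 0.7, -0.3]
opening: 0.0531
gripper_force: 0.0
clock: 6.15
tool_pos: [0.5329, 0.133, 0.1035]
orientation: [180.0, 0.0, -20.6]
force: [0.9, -0.3, -2.4]
opening: 0.024
gripper_force: 30.0
```

```bash
python3 -m creep '[{"grip":1,"delta_pos":[-0.08,0.03,0],"rotation":[0,0,-0.08]},{"grip":1,"delta_pos":[-0.168,0.063,0],"rotation":[0,0,-0.16]},{"grip":1,"delta_pos":[-0.168,0.063,0.005],"rotation":[0,0,-0.215]},{"grip":1,"delta_pos":[-0.168,0.063,0.005],"rotation":[0,0,-0.215]}]'
python3 -m creep '[{"grip":1,"delta_pos":[0,0.12,0],"rotation":[0,0,0]},{"grip":1,"delta_pos":[0,0.24,0],"rotation":[0,0,0]},{"grip":1,"delta_pos":[0,0.36,0],"rotation":[0,0,0]},{"grip":1,"delta_pos":[0,0.48,0],"rotation":[0,0,0]},{"grip":1,"delta_pos":[0,0.6,0],"rotation":[0,0,0]}]'
python3 look.py a2 wrist
```

```text
clock: 6.55
tool_pos: [0.5147, 0.133, 0.1028]
orientation: [180.0, 0.0, -1.1]
force: [0.1, -0.1, -2.8]
opening: 0.024
gripper_force: 30.0
clock: 7.05
tool_pos: [0.5139, 0.0718, 0.1031]
orientation: [-180.0, -0.0, -1.3]
force: [0.2, -0.0, -2.5]
opening: 0.0236
gripper_force: 30.0
{'clock': 7.05, 'joint_pos': [29.6452, 14.3468, -29.7337, -0.0019, -45.9172, 59.0999], 'tool_pos': [0.5139, 0.0718, 0.1031], 'orientation': [-179.9977, -0.0012, -1.2562], 'force': [0.1598, -0.0243, -2.4581]} 0.023615446679229428 29.970409870147705
```

View pics/a2_wrist.png

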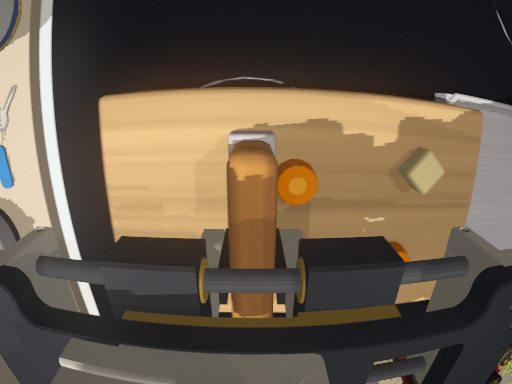

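The scraper, with its top at (252,145), is square to the board. A carrot touches its face at (297,182), the potato is at (422,170), and the board end is near column 480. I'll carry on pushing.

```bash
python3 -m creep '[{"grip":1,"delta_pos":[0,0.12,0],"rotation":[0,0,0]},{"grip":1,"delta_pos":[0,0.24,0],"rotation":[0,0,0]},{"grip":1,"delta_pos":[0,0.36,0],"rotation":[0,0,0]},{"grip":1,"delta_pos":[0,0.48,0],"rotation":[0,0,0]},{"grip":1,"delta_pos":[0,0.6,0],"rotation":[0,0,0]}]'
python3 -m creep '[{"grip":1,"delta_pos":[0,0.12,0],"rotation":[0,0,0]},{"grip":1,"delta_pos":[0,0.24,0],"rotation":[0,0,0]},{"grip":1,"delta_pos":[0,0.36,0],"rotation":[0,0,0]},{"grip":1,"delta_pos":[0,0.48,0],"rotation":[0,0,0]},{"grip":1,"delta_pos":[0,0.6,0],"rotation":[0,0,0]}]'
python3 -m creep '[{"grip":1,"delta_pos":[0,0.12,0],"rotation":[0,0,0]},{"grip":1,"delta_pos":[0,0.24,0],"rotation":[0,0,0]},{"grip":1,"delta_pos":[0,0.36,0],"rotation":[0,0,0]},{"grip":1,"delta_pos":[0,0.48,0],"rotation":[0,0,0]},{"grip":1,"delta_pos":[0,0.6,0],"rotation":[0,0,0]}]'
python3 look.py a3 wrist scene top
python3 - <<'E'
import cv2,numpy as np
a=cv2.imread("pics/a3_wrist.png");b=cv2.imread("pics/a3_scene.png")[140:260,190:350];c=cv2.imread("pics/a3_top.png")[160:250,230:350]
cv2.imwrite("pics/m3.png",np.hstack([cv2.resize(a,(400,300)),np.vstack([cv2.resize(b,(400,300),interpolation=2),cv2.resize(c,(400,300),interpolation=2)])[:300] if 0 else cv2.resize(b,(400,300),interpolation=2)]))
E
```

```text
clock: 7.6
tool_pos: [0.5126, 0.0121, 0.1031]
orientation: [-180.0, -0.0, -1.2]
force: [-0.7, 0.6, -2.4]
opening: 0.0238
gripper_force: 30.0
clock: 8.1
tool_pos: [0.5114, -0.0478, 0.1031]
orientation: [-180.0, -0.0, -1.2]
force: [1.0, 0.5, -2.2]
opening: 0.0238
gripper_force: 30.0
clock: 8.6
tool_pos: [0.5101, -0.1079, 0.103]
orientation: [180.0, 0.0, -1.2]
force: [-0.7, -0.5, -3.1]
opening: 0.024
gripper_force: 30.0
{'clock': 8.6, 'joint_pos': [9.6455, 14.566, -29.4263, 0.0018, -46.0115, 79.1562], 'tool_pos': [0.5101, -0.1079, 0.103], 'orientation': [179.998, 0.0035, -1.1971], 'force': [-0.6502, -0.5041, -3.0598]} 0.023979383045206186 29.97052699327469
```

View pics/m3.png

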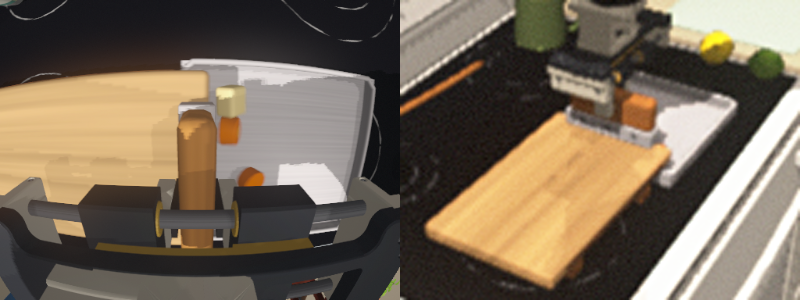

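The pieces are at the edge. The potato at (232,98) and a carrot at (230,128) are against the face, and another carrot is in the tray at (252,177). I'll push 20 mm further, then retract and check.

```bash
python3 -m creep '[{"grip":1,"delta_pos":[0,0.08,0],"rotation":[0,0,0]},{"grip":1,"delta_pos":[0,0.16,0],"rotation":[0,0,0]},{"grip":1,"delta_pos":[0,0.22,0],"rotation":[0,0,0]},{"grip":1,"delta_pos":[0,0.22,0],"rotation":[0,0,0]}]'
python3 -m creep '[{"grip":1,"delta_pos":[0,0,-0.1],"rotation":[0,0,0]},{"grip":1,"delta_pos":[0,-0.25,-0.1],"rotation":[0,0,0]},{"grip":1,"delta_pos":[0,-0.6,-0.1],"rotation":[0,0,0]},{"grip":1,"delta_pos":[0,-0.95,-0.1],"rotation":[0,0,0]}]'
python3 -m creep '[{"grip":1,"delta_pos":[0,-0.35,0],"rotation":[0,0,0]},{"grip":1,"delta_pos":[0,-0.7,0],"rotation":[0,0,0]},{"grip":1,"delta_pos":[0,-0.95,0],"rotation":[0,0,0]},{"grip":1,"delta_pos":[0,-0.95,0],"rotation":[0,0,0]}]'
python3 look.py a4 wrist top
python3 - <<'E'
import cv2,numpy as np
a=cv2.imread("pics/a4_wrist.png");c=cv2.imread("pics/a4_top.png")[160:250,240:360]
cv2.imwrite("pics/m4.png",np.hstack([cv2.resize(a,(400,300)),cv2.resize(c,(400,300),interpolation=2)]))
E
```

```text
clock: 9.15
tool_pos: [0.5096, -0.1295, 0.103]
orientation: [180.0, 0.0, -1.2]
force: [0.2, 0.3, -2.7]
opening: 0.0239
gripper_force: 30.0
clock: 9.55
tool_pos: [0.5119, -0.0328, 0.114]
orientation: [-180.0, -0.1, -1.3]
force: [0.3, 0.3, -1.7]
opening: 0.0241
gripper_force: 30.0
clock: 9.95
tool_pos: [0.5145, 0.0643, 0.1141]
orientation: [-179.9, -0.1, -1.0]
force: [0.5, -0.3, -3.5]
opening: 0.024
gripper_force: 30.0
{'clock': 9.95, 'joint_pos': [28.8381, 13.4234, -29.1817, 0.0129, -47.2758, 60.1588], 'tool_pos': [0.5145, 0.0643, 0.1141], 'orientation': [-179.949, -0.1081, -0.9943], 'force': [0.5286, -0.3315, -3.4538]} 0.024038633060501843 29.970510005950928
```

View pics/m4.png

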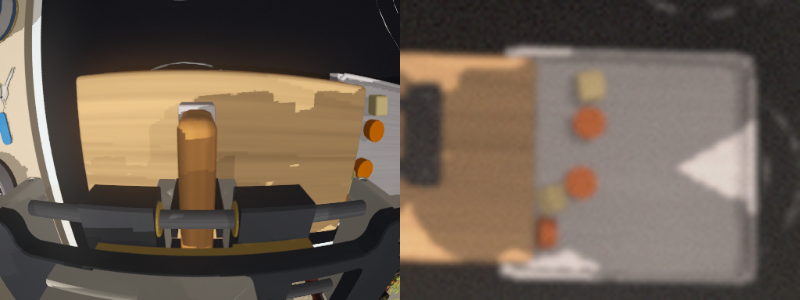

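The board is clear and all five pieces appear in the tray. The potato at (552,197) and the carrot at (546,232) sit close to the board edge, so I'll verify their heights later. Now I'll set the scraper down.

```bash
python3 -m creep '[{"grip":1,"delta_pos":[0,0,0.05],"rotation":[0,0,0]},{"grip":1,"delta_pos":[0,0,0.09],"rotation":[0,0,0]},{"grip":1,"delta_pos":[0,0,0.115],"rotation":[0,0,0]},{"grip":1,"delta_pos":[0,0,0.115],"rotation":[0,0,0]},{"grip":1,"delta_pos":[0,0,0.115],"rotation":[0,0,0]}]'
python3 -m creep '[{"grip":1,"delta_pos":[0,0,0.003],"rotation":[0,0,0]},{"grip":1,"delta_pos":[0,0,0.006],"rotation":[0,0,0]},{"grip":1,"delta_pos":[0,0,0.006],"rotation":[0,0,0]}]'
```

```text
clock: 10.55
tool_pos: [0.5134, 0.0604, 0.1023]
orientation: [180.0, 0.0, -1.2]
force: [-5.5, 0.8, 8.9]
opening: 0.0238
gripper_force: 30.0
clock: 10.85
tool_pos: [0.5134, 0.0604, 0.1022]
orientation: [180.0, 0.0, -1.2]
force: [-7.5, 1.2, 16.0]
opening: 0.0239
gripper_force: 30.0
```

```bash
python3 -m creep '[{"grip":0,"delta_pos":[0,0,-0.006],"rotation":[0,0,0]},{"grip":0,"delta_pos":[0,0,-0.006],"rotation":[0,0,0]},{"grip":0,"delta_pos":[0,0,-0.006],"rotation":[0,0,0]},{"grip":0,"delta_pos":[0,0,-0.006],"rotation":[0,0,0]},{"grip":0,"delta_pos":[0,0,-0.006],"rotation":[0,0,0]}]'
python3 -m creep '[{"grip":0,"delta_pos":[0,0,0],"rotation":[0,0,0]},{"grip":0,"delta_pos":[0,0,-0.2],"rotation":[0,0,0]},{"grip":0,"delta_pos":[0,0,-0.5],"rotation":[0,0,0]},{"grip":0,"delta_pos":[0,0,-1],"rotation":[0,0,0]},{"grip":0,"delta_pos":[0,0,-1],"rotation":[0,0,0]}]'
python3 -m creep '[{"grip":0,"delta_pos":[-0.05,-0.3,-0.2],"rotation":[0,0,0]},{"grip":0,"delta_pos":[-0.1,-0.6,-0.47],"rotation":[0,0,0]},{"grip":0,"delta_pos":[-0.13,-0.81,-0.47],"rotation":[0,0,0]}]'
python3 -m creep '[{"grip":0,"delta_pos":[-0.05,-0.3,0],"rotation":[0,0,0]},{"grip":0,"delta_pos":[-0.1,-0.6,0],"rotation":[0,0,0]},{"grip":0,"delta_pos":[-0.13,-0.81,0],"rotation":[0,0,0]}]'
python3 -m creep '[{"grip":0,"delta_pos":[-0.05,-0.3,0],"rotation":[0,0,0]},{"grip":0,"delta_pos":[-0.1,-0.6,0],"rotation":[0,0,0]},{"grip":0,"delta_pos":[-0.13,-0.81,0],"rotation":[0,0,0]}]'
python3 -m creep '[{"grip":0,"delta_pos":[-0.05,-0.3,0],"rotation":[0,0,0]},{"grip":0,"delta_pos":[-0.1,-0.6,0],"rotation":[0,0,0]},{"grip":0,"delta_pos":[-0.13,-0.81,0],"rotation":[0,0,0]}]'
python3 -m creep '[{"grip":0,"delta_pos":[0,0,0],"rotation":[0,0,-0.095]},{"grip":0,"delta_pos":[0,0,0],"rotation":[0,0,-0.19]},{"grip":0,"delta_pos":[0,0,0],"rotation":[0,0,-0.285]},{"grip":0,"delta_pos":[0,0,0],"rotation":[0,0,-0.38]},{"grip":0,"delta_pos":[0,0,0],"rotation":[0,0,-0.46]}]'
python3 -m creep '[{"grip":0,"delta_pos":[0,0,0],"rotation":[0,0,-0.095]},{"grip":0,"delta_pos":[0,0,0],"rotation":[0,0,-0.19]},{"grip":0,"delta_pos":[0,0,0],"rotation":[0,0,-0.285]},{"grip":0,"delta_pos":[0,0,0],"rotation":[0,0,-0.38]},{"grip":0,"delta_pos":[0,0,0],"rotation":[0,0,-0.46]}]'
python3 -m creep '[{"grip":0,"delta_pos":[0,0,0],"rotation":[0,0,-0.095]},{"grip":0,"delta_pos":[0,0,0],"rotation":[0,0,-0.19]},{"grip":0,"delta_pos":[0,0,0],"rotation":[0,0,-0.285]},{"grip":0,"delta_pos":[0,0,0],"rotation":[0,0,-0.38]},{"grip":0,"delta_pos":[0,0,0],"rotation":[0,0,-0.46]}]'
python3 look.py a5 wrist top scene
python3 - <<'E'
import cv2,numpy as np
up=lambda i,y,x,h,w:cv2.resize(i[y:y+h,x:x+w],(400,300),interpolation=2)
w,t,s=[cv2.imread(f"pics/a5_{c}.png") for c in("wrist","top","scene")]
cv2.imwrite("pics/m5.png",np.vstack([np.hstack([cv2.resize(w,(400,300)),up(w,100,170,120,160)]),np.hstack([up(t,165,250,90,120),up(s,150,230,75,100)])]))
E
```

```text
clock: 11.35
tool_pos: [0.5137, 0.061, 0.1014]
orientation: [180.0, 0.0, -1.2]
force: [-0.5, 0.4, -0.0]
opening: 0.0582
gripper_force: 0.0
clock: 11.85
tool_pos: [0.5171, 0.0622, 0.2079]
orientation: [-179.8, -0.6, -1.1]
force: [0.5, 1.0, -0.6]
opening: 0.0872
gripper_force: 0.0
clock: 12.15
tool_pos: [0.5039, 0.1444, 0.2523]
orientation: [-179.8, -0.3, -1.2]
force: [0.3, 0.6, -0.1]
opening: 0.0876
gripper_force: 0.0
clock: 12.45
tool_pos: [0.4908, 0.2253, 0.2485]
orientation: [-180.0, -0.0, -1.2]
force: [0.7, 0.3, -0.5]
opening: 0.0877
gripper_force: 0.0
clock: 12.75
tool_pos: [0.4794, 0.3066, 0.2484]
orientation: [-180.0, -0.0, -1.2]
force: [0.3, -0.3, 0.4]
opening: 0.0875
gripper_force: 0.0
clock: 13.05
tool_pos: [0.4682, 0.3878, 0.2483]
orientation: [180.0, 0.0, -1.2]
force: [0.7, 0.1, -0.7]
opening: 0.0875
gripper_force: 0.0
clock: 13.55
tool_pos: [0.4685, 0.3861, 0.2484]
orientation: [180.0, 0.0, 40.5]
force: [-0.2, -0.2, -1.1]
opening: 0.0877
gripper_force: 0.0
clock: 14.05
tool_pos: [0.4686, 0.386, 0.2484]
orientation: [-180.0, 0.0, 81.9]
force: [0.0, -1.0, -0.5]
opening: 0.0875
gripper_force: 0.0
clock: 14.55
tool_pos: [0.4686, 0.386, 0.2484]
orientation: [-180.0, 0.0, 123.3]
force: [0.1, -0.4, 0.2]
opening: 0.088
gripper_force: 0.0
{'clock': 14.55, 'joint_pos': [57.899, 14.2266, -8.2846, -0.0036, -67.508, 155.4385], 'tool_pos': [0.4686, 0.386, 0.2484], 'orientation': [-179.9813, 0.0049, 123.3361], 'force': [0.0547, -0.4131, 0.211]} 0.088019787581076 0.0
```

View pics/m5.png

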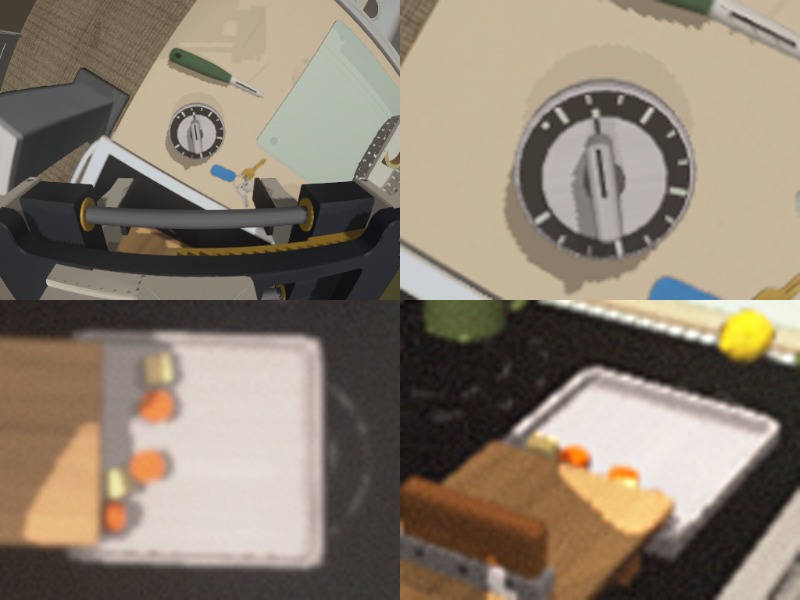

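All five pieces lie in the tray: three are visible in the scene crop and the other two are hidden low behind the board edge. The timer is in view, with its disc centre near crop (605,170) and the wing pointing up towards (598,115), close to tool x. Next I'll compute the key's axis and the wing angle.

Run:
```python
import pickle,cv2,numpy as np
from h import *
S=pickle.load(open("a5.pkl","rb"));W=S["wrist"];T=pickle.load(open("s0.pkl","rb"))["top"]
im=np.ascontiguousarray(W["color"]);g=cv2.cvtColor(im,cv2.COLOR_RGB2GRAY);h=cv2.cvtColor(im,cv2.COLOR_RGB2HSV)
def big(m):return max(cv2.findContours(m,0,2)[0],key=cv2.contourArea)
roi=np.zeros_like(g);roi[128:208,212:292]=255
c=big(cv2.morphologyEx(cv2.inRange(g,0,75)&roi,cv2.MORPH_CLOSE,np.ones((7,7))));e=cv2.fitEllipse(cv2.convexHull(c));print("dark ring",e,plane(W,e[0],.036,fray).round(4))
hull=cv2.convexHull(c)
P=np.array([plane(W,p[0],.036,fray)[:2] for p in hull],np.float32);print(cv2.minEnclosingCircle(P))
wp=lambda x,y:(170+(x-400)/2.5-.3,100+y/2.5-.3)
a,b=[plane(W,wp(*q),.073,fray)[:2] for q in((600,149),(604,196))]
d=a-b;print("black line",a.round(4),b.round(4),np.degrees(np.arctan2(d[1],d[0])),np.linalg.norm(d))
a,b=[plane(W,wp(*q),.073,fray)[:2] for q in((598,136),(608,240))]
d=a-b;print("wing",a.round(4),b.round(4),((a+b)/2).round(4),np.degrees(np.arctan2(d[1],d[0])),np.linalg.norm(d))
t=plane(W,wp(597,115),.041,fray)[:2];print("tip",t.round(4))
z=cv2.resize(im[125:210,212:297],(595,595),interpolation=2);cv2.imwrite("pics/t5.png",z[:,:,::-1])
```

```text
dark ring ((251.47129821777344, 169.15866088867188), (65.3526611328125, 67.0980224609375), 92.57538604736328) [0.4692 0.3844 0.036 ]
((0.4697687029838562, 0.38343387842178345), 0.040951140224933624)
black line [0.4568 0.4   ] [0.4697 0.3835] 127.9693619957192 0.020861264575110755
wing [0.453  0.4042] [0.4822 0.3677] [0.4676 0.3859] 128.57170270384458 0.04676338733803016
tip [0.4502 0.4071]
```

View pics/t5.png

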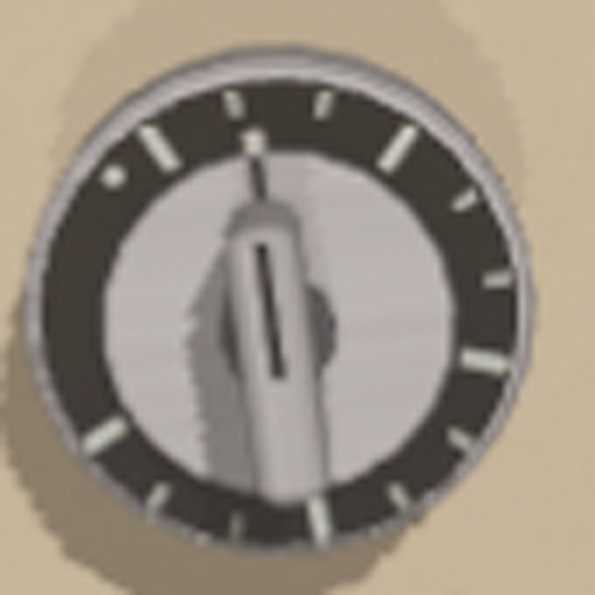

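The dial reads about 6 min: the 0 mark is at (160,147) beside the dot at (115,175), the pointer at (252,140), the 45 mark at (320,522) and the 60 mark at (105,435). The wing is at 128.3° and the key's axis at (0.469, 0.3845). I'll align, descend with the fingertips above the hub, and grip.

```bash
python3 -m creep '[{"grip":0,"delta_pos":[-0.015,-0.005,0.3],"rotation":[0,0,-0.055]},{"grip":0,"delta_pos":[-0.015,-0.005,0.6],"rotation":[0,0,-0.055]},{"grip":0,"delta_pos":[-0.015,-0.005,0.9],"rotation":[0,0,-0.055]},{"grip":0,"delta_pos":[-0.015,-0.005,0.9],"rotation":[0,0,-0.055]}]'
python3 -m creep '[{"grip":0,"delta_pos":[0,0,0.3],"rotation":[0,0,0]},{"grip":0,"delta_pos":[0,0,0.6],"rotation":[0,0,0]},{"grip":0,"delta_pos":[0,0,0.85],"rotation":[0,0,0]},{"grip":0,"delta_pos":[0,0,0.85],"rotation":[0,0,0]},{"grip":0,"delta_pos":[0,0,0.85],"rotation":[0,0,0]}]'
python3 -m creep '[{"grip":1,"delta_pos":[0,0,0],"rotation":[0,0,0]},{"grip":1,"delta_pos":[0,0,0],"rotation":[0,0,0]},{"grip":1,"delta_pos":[0,0,0],"rotation":[0,0,0]},{"grip":1,"delta_pos":[0,0,0],"rotation":[0,0,0]},{"grip":1,"delta_pos":[0,0,0],"rotation":[0,0,0]}]'
python3 -m creep '[{"grip":1,"delta_pos":[0,0,0],"rotation":[0,0,0]},{"grip":1,"delta_pos":[0,0,0],"rotation":[0,0,0]},{"grip":1,"delta_pos":[0,0,0],"rotation":[0,0,0]},{"grip":1,"delta_pos":[0,0,0],"rotation":[0,0,0]},{"grip":1,"delta_pos":[0,0,0],"rotation":[0,0,0]}]'
python3 -c "
from plant import ctrl
o=ctrl.get_obs();print(o['tool_pos'],o['orientation'],o['force'],o['moment'])"
```

```text
clock: 15.1
tool_pos: [0.4672, 0.3826, 0.1545]
orientation: [-179.6, 0.1, 127.7]
force: [0.5, -0.7, -0.5]
opening: 0.0876
gripper_force: 0.0
clock: 15.6
tool_pos: [0.4695, 0.3852, 0.075]
orientation: [180.0, 0.0, 127.9]
force: [0.2, 0.7, 0.5]
opening: 0.0874
gripper_force: 0.0
clock: 16.1
tool_pos: [0.4689, 0.3847, 0.0739]
orientation: [180.0, -0.0, 127.9]
force: [0.9, -0.5, 0.4]
opening: 0.053
gripper_force: 0.0
clock: 16.6
tool_pos: [0.4688, 0.3846, 0.0735]
orientation: [-180.0, 0.0, 128.0]
force: [0.2, 0.8, 0.4]
opening: 0.0129
gripper_force: 0.0
[0.46883335 0.38459308 0.07349209] [-1.79992643e+02  3.22538964e-03  1.27953845e+02] [0.1690455  0.75027128 0.43324585] [-0.07770227 -0.00408992 -0.02284014]
```

```bash
python3 -m creep '[{"grip":1,"delta_pos":[0,0,0],"rotation":[0,0,0]},{"grip":1,"delta_pos":[0,0,0],"rotation":[0,0,0]}]'
python3 -m creep '[{"grip":1,"delta_pos":[0,0,0],"rotation":[0,0,0.09]},{"grip":1,"delta_pos":[0,0,0],"rotation":[0,0,0.18]},{"grip":1,"delta_pos":[0,0,0],"rotation":[0,0,0.27]},{"grip":1,"delta_pos":[0,0,0],"rotation":[0,0,0.36]},{"grip":1,"delta_pos":[0,0,0],"rotation":[0,0,0.45]}]'
python3 -c "
from plant import ctrl
o=ctrl.get_obs();print(o['moment'])"
python3 -m creep '[{"grip":1,"delta_pos":[0,0,0],"rotation":[0,0,0.09]},{"grip":1,"delta_pos":[0,0,0],"rotation":[0,0,0.18]},{"grip":1,"delta_pos":[0,0,0],"rotation":[0,0,0.27]},{"grip":1,"delta_pos":[0,0,0],"rotation":[0,0,0.36]},{"grip":1,"delta_pos":[0,0,0],"rotation":[0,0,0.45]}]'
python3 -c "
from plant import ctrl
o=ctrl.get_obs();print(o['moment'])"
```

```text
clock: 16.8
tool_pos: [0.4688, 0.3845, 0.0735]
orientation: [-180.0, 0.0, 128.0]
force: [-0.3, -0.5, -1.4]
opening: 0.0119
gripper_force: 29.8
clock: 17.3
tool_pos: [0.4692, 0.3847, 0.0735]
orientation: [180.0, -0.0, 87.1]
force: [2.1, -0.3, -1.6]
opening: 0.012
gripper_force: 29.7
[-0.18231463 -0.8786482   0.08063161]
clock: 17.8
tool_pos: [0.4695, 0.3845, 0.0735]
orientation: [180.0, -0.0, 46.6]
force: [4.2, -0.9, -3.8]
opening: 0.0119
gripper_force: 29.7
[-0.57553678 -1.60473082  0.10560945]
```

```bash
python3 -m creep '[{"grip":1,"delta_pos":[0,0,0],"rotation":[0,0,0.09]},{"grip":1,"delta_pos":[0,0,0],"rotation":[0,0,0.18]},{"grip":1,"delta_pos":[0,0,0],"rotation":[0,0,0.27]},{"grip":1,"delta_pos":[0,0,0],"rotation":[0,0,0.36]},{"grip":1,"delta_pos":[0,0,0],"rotation":[0,0,0.45]}]'
python3 -m creep '[{"grip":1,"delta_pos":[0,0,0],"rotation":[0,0,0.09]},{"grip":1,"delta_pos":[0,0,0],"rotation":[0,0,0.18]},{"grip":1,"delta_pos":[0,0,0],"rotation":[0,0,0.27]},{"grip":1,"delta_pos":[0,0,0],"rotation":[0,0,0.36]},{"grip":1,"delta_pos":[0,0,0],"rotation":[0,0,0.45]}]'
python3 -m creep '[{"grip":1,"delta_pos":[0,0,0],"rotation":[0,0,0.09]},{"grip":1,"delta_pos":[0,0,0],"rotation":[0,0,0.18]},{"grip":1,"delta_pos":[0,0,0],"rotation":[0,0,0.27]},{"grip":1,"delta_pos":[0,0,0],"rotation":[0,0,0.36]},{"grip":1,"delta_pos":[0,0,0],"rotation":[0,0,0.45]}]'
python3 -c "
from plant import ctrl
o=ctrl.get_obs();print(o['moment'],o['joint_pos'])"
python3 -m creep '[{"grip":1,"delta_pos":[0,0,0],"rotation":[0,0,0.08]},{"grip":1,"delta_pos":[0,0,0],"rotation":[0,0,0.16]},{"grip":1,"delta_pos":[0,0,0],"rotation":[0,0,0.24]},{"grip":1,"delta_pos":[0,0,0],"rotation":[0,0,0.32]},{"grip":1,"delta_pos":[0,0,0],"rotation":[0,0,0.36]}]'
python3 -c "
from plant import ctrl
o=ctrl.get_obs();print(o['moment'],o['joint_pos'])"
```

```text
clock: 18.3
tool_pos: [0.4697, 0.3842, 0.0735]
orientation: [180.0, -0.1, 6.1]
force: [6.7, -2.0, -2.8]
opening: 0.0118
gripper_force: 29.7
clock: 18.8
tool_pos: [0.4696, 0.3837, 0.0735]
orientation: [180.0, -0.1, -34.4]
force: [5.2, -3.1, -0.9]
opening: 0.0114
gripper_force: 29.7
clock: 19.3
tool_pos: [0.4693, 0.3835, 0.0735]
orientation: [180.0, -0.1, -74.9]
force: [4.3, -4.5, 0.1]
opening: 0.0121
gripper_force: 29.7
[-1.52096691 -1.15334221  0.15241332] [ 57.74118596  23.56226859 -20.23660949   0.07880919 -46.28000392
 -42.6760664 ]
clock: 19.8
tool_pos: [0.4689, 0.3835, 0.0735]
orientation: [-180.0, -0.1, -107.2]
force: [2.1, -4.3, 0.3]
opening: 0.0114
gripper_force: 29.8
[-1.342214   -0.55959021  0.17786574] [ 5.77565655e+01  2.35545764e+01 -2.02439777e+01  4.99424970e-02
 -4.62964021e+01 -7.50162042e+01]
```

```bash
m(){ python3 -c "
from plant import ctrl
o=ctrl.get_obs();print('M',o['moment'].round(2) if hasattr(o['moment'],'round') else o['moment'],'yaw',o['orientation'][2])"; }
python3 -m creep '[{"grip":1,"delta_pos":[0,0,0],"rotation":[0,0,0.03]},{"grip":1,"delta_pos":[0,0,0],"rotation":[0,0,0.05]},{"grip":1,"delta_pos":[0,0,0],"rotation":[0,0,0.05]}]' >/dev/null; m
python3 -m creep '[{"grip":1,"delta_pos":[0,0,0],"rotation":[0,0,0.02]},{"grip":1,"delta_pos":[0,0,0],"rotation":[0,0,0.03]},{"grip":1,"delta_pos":[0,0,0],"rotation":[0,0,0.03]}]' >/dev/null; m
python3 -m creep '[{"grip":1,"delta_pos":[0,0,0],"rotation":[0,0,0.02]},{"grip":1,"delta_pos":[0,0,0],"rotation":[0,0,0.03]},{"grip":1,"delta_pos":[0,0,0],"rotation":[0,0,0.03]}]' >/dev/null; m
```

```text
M [-1.74 -0.66 -0.02] yaw -111.47862656794454
M [-1.76 -0.68  0.13] yaw -114.12122578021467
M [-1.75 -0.66  0.36] yaw -116.79195197994133
```

```bash
m(){ python3 -c "
from plant import ctrl
o=ctrl.get_obs();print('M',o['moment'].round(2),'yaw',o['orientation'][2],'op',o['opening'])"; }
python3 -m creep '[{"grip":1,"delta_pos":[0,0,0],"rotation":[0,0,0.02]},{"grip":1,"delta_pos":[0,0,0],"rotation":[0,0,0.02]},{"grip":1,"delta_pos":[0,0,0],"rotation":[0,0,0.02]}]' >/dev/null; m
python3 -m creep '[{"grip":1,"delta_pos":[0,0,0],"rotation":[0,0,0.02]},{"grip":1,"delta_pos":[0,0,0],"rotation":[0,0,0.02]},{"grip":1,"delta_pos":[0,0,0],"rotation":[0,0,0.02]}]' >/dev/null; m
python3 -m creep '[{"grip":1,"delta_pos":[0,0,0],"rotation":[0,0,0.02]},{"grip":1,"delta_pos":[0,0,0],"rotation":[0,0,0.02]},{"grip":1,"delta_pos":[0,0,0],"rotation":[0,0,0.02]}]' >/dev/null; m
```

```text
M [-1.69 -0.59  0.47] yaw -118.54989956138175 op 0.012486990239885684
M [-1.73 -0.59  0.59] yaw -120.3324720438912 op 0.012216835717676984
M [-1.77 -0.58  0.73] yaw -122.11854828691783 op 0.012466421363281983
```

The moment has risen linearly since about yaw -113, so the key is against the stop. Next I'll compute the 45 and 60 mark directions from the earlier picture to cross-check.

Run:
```python
import pickle,numpy as np
from h import *
W=pickle.load(open("a5.pkl","rb"))["wrist"]
c=np.array([.4691,.3842])
for n,p,o in((0,(160,147),135),(5,(234,104),112.5),(10,(325,104),90),(15,(398,148),67.5),(30,(485,360),0),(45,(320,522),-67.5),(60,(105,435),-135)):
    q=plane(W,(212+(p[0]-3)/7,125+(p[1]-3)/7),.036,fray)[:2]-c;a=np.degrees(np.arctan2(q[1],q[0]));print(n,round(a,1),"timer yaw",round((a-o+180)%360-180,1))
```

```text
0 157.9 timer yaw 22.9
5 134.9 timer yaw 22.4
10 111.0 timer yaw 21.0
15 88.2 timer yaw 20.7
30 20.3 timer yaw 20.3
45 -45.7 timer yaw 21.8
60 -110.8 timer yaw 24.2
```

The timer yaw is about 21.9°, which puts 60 min at -113.1° and 45 min at -45.6°. That matches the stop, so I'll turn back to yaw -45.6.

```bash
python3 -m creep '[{"grip":1,"delta_pos":[0,0,0],"rotation":[0,0,-0.085]},{"grip":1,"delta_pos":[0,0,0],"rotation":[0,0,-0.17]},{"grip":1,"delta_pos":[0,0,0],"rotation":[0,0,-0.255]},{"grip":1,"delta_pos":[0,0,0],"rotation":[0,0,-0.34]},{"grip":1,"delta_pos":[0,0,0],"rotation":[0,0,-0.425]}]'
python3 -m creep '[{"grip":1,"delta_pos":[0,0,0],"rotation":[0,0,-0.085]},{"grip":1,"delta_pos":[0,0,0],"rotation":[0,0,-0.17]},{"grip":1,"delta_pos":[0,0,0],"rotation":[0,0,-0.255]},{"grip":1,"delta_pos":[0,0,0],"rotation":[0,0,-0.34]},{"grip":1,"delta_pos":[0,0,0],"rotation":[0,0,-0.425]}]'
python3 -m creep '[{"grip":1,"delta_pos":[0,0,0],"rotation":[0,0,0]},{"grip":1,"delta_pos":[0,0,0],"rotation":[0,0,0]}]'
python3 -m creep '[{"grip":0,"delta_pos":[0,0,0],"rotation":[0,0,0]},{"grip":0,"delta_pos":[0,0,0],"rotation":[0,0,0]},{"grip":0,"delta_pos":[0,0,0],"rotation":[0,0,0]},{"grip":0,"delta_pos":[0,0,0],"rotation":[0,0,0]},{"grip":0,"delta_pos":[0,0,0],"rotation":[0,0,0]}]'
python3 -m creep '[{"grip":0,"delta_pos":[0,0,0],"rotation":[0,0,0]},{"grip":0,"delta_pos":[0,0,0],"rotation":[0,0,0]},{"grip":0,"delta_pos":[0,0,-0.3],"rotation":[0,0,0]},{"grip":0,"delta_pos":[0,0,-0.6],"rotation":[0,0,0]},{"grip":0,"delta_pos":[0,0,-1],"rotation":[0,0,0]}]'
python3 -m creep '[{"grip":0,"delta_pos":[0,0,-0.3],"rotation":[0,0,0]},{"grip":0,"delta_pos":[0,0,-0.7],"rotation":[0,0,0]},{"grip":0,"delta_pos":[0,0,-0.7],"rotation":[0,0,0]}]'
python3 look.py a6 wrist scene top
python3 - <<'E'
import cv2,numpy as np
up=lambda i,y,x,h,w,W=400,H=300:cv2.resize(i[y:y+h,x:x+w],(W,H),interpolation=2)
w,t,s=[cv2.imread(f"pics/a6_{c}.png") for c in("wrist","top","scene")]
cv2.imwrite("pics/m6.png",np.hstack([up(w,125,205,100,100,500,500),np.vstack([up(t,165,170,90,190,300,250),up(s,150,190,100,120,300,250)])]))
E
```

```text
clock: 22.1
tool_pos: [0.4692, 0.3835, 0.0735]
orientation: [180.0, -0.1, -83.6]
force: [3.8, -4.7, 0.2]
opening: 0.012
gripper_force: 29.8
clock: 22.6
tool_pos: [0.4695, 0.3837, 0.0735]
orientation: [180.0, -0.1, -45.4]
force: [5.0, -4.3, -1.5]
opening: 0.0118
gripper_force: 29.8
clock: 22.8
tool_pos: [0.4695, 0.3837, 0.0735]
orientation: [180.0, -0.1, -45.7]
force: [5.0, -4.6, -0.9]
opening: 0.0117
gripper_force: 29.8
clock: 23.3
tool_pos: [0.4687, 0.3848, 0.0736]
orientation: [-180.0, 0.0, -45.7]
force: [-0.6, 0.7, 0.3]
opening: 0.0466
gripper_force: 0.0
clock: 23.8
tool_pos: [0.4682, 0.3839, 0.1733]
orientation: [179.8, -0.0, -45.8]
force: [0.6, 1.1, -0.5]
opening: 0.085
gripper_force: 0.0
clock: 24.1
tool_pos: [0.4708, 0.3865, 0.2499]
orientation: [-179.4, 0.0, -45.7]
force: [-0.1, 0.9, 0.2]
opening: 0.0875
gripper_force: 0.0
{'clock': 24.1, 'joint_pos': [57.8021, 14.0271, -8.4001, 0.1224, -67.0219, -13.5472], 'tool_pos': [0.4708, 0.3865, 0.2499], 'orientation': [-179.4381, 0.019, -45.6977], 'force': [-0.0876, 0.9205, 0.1928]} 0.0874517560365804 0.0
```

View pics/m6.png

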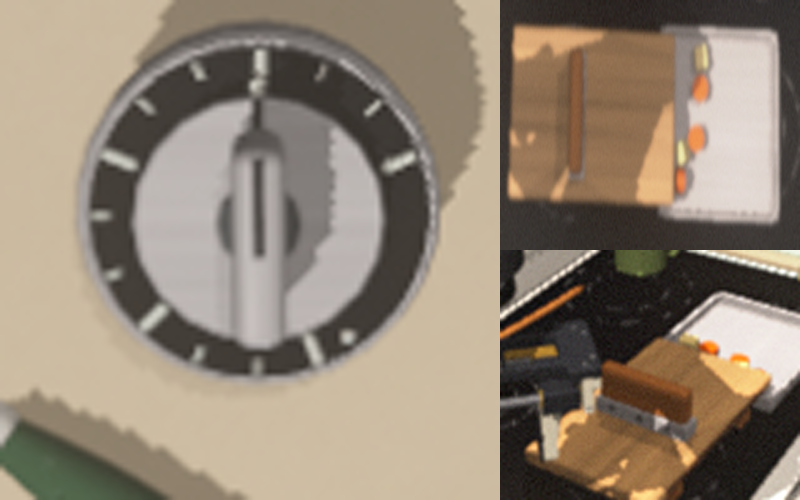

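The pointer at (260,85) sits on the long 45 mark at (260,62). The scraper stands upright on the empty board, and all five pieces are low in the tray. I'm handing in.

```bash
python3 -c "
from plant import ctrl
print(ctrl.close_job())"
```

```text
the job is handed in; nothing more can be done
None
```

The job is handed in at about 24 s of the 72 s allowed, but `close_job` returned no verdict: in the last pictures all five pieces lie in the tray, the scraper stands upright on the board, and the timer, wound to its stop first, points at 45 minutes; the heights of two pieces close under the board edge and the positions of the lemon, lime and spice jar were not measured.

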